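Hold the hidden bolt head behind the bench bracket

TASK

The nut on the bench bracket is about to be tightened, but the bolt turns with it and the ring spanner has sagged. Lift the hood-shaped cover up and off its two hooks and stand it upright on the free desk, quite clear of the bracket; then reach down into the gap behind the bracket's front plate, grip the hidden hexagonal bolt head across two flats and turn it back until the spanner is level. Finish while still gripping the bolt head and holding it there, with nothing else touching the spanner; leave the other things on the desk where they are.

Things in the scene. Friction and masses are not known exactly. Their poses are not given: they have to be found in the camera images.
- bracket: grey steel bench bracket fixed to the desk, base 130 (x) x 200 (y) x 8 mm; origin on the desk under the middle of the gap, z up, x from the front plate (with nut and spanner, facing -x) to the backing plate, y along the plates. Both plates are 6 mm thick, 110 mm wide in y, top edges 125 mm above the desk. The bolt lies along x, 100 mm above the desk, at y = 0.
- gap_mouth (a point): middle of the open top of the gap between the two plates, 125 mm above the desk, axes as the bracket's; the gap is clear for 23 mm to either side in x (46 mm wide). Only the bolt crosses it; at y = +/-76 mm it is flanked by the hooks' upright strips (40 mm wide in x, 105 mm high).
- hook_left (a point): top of the upturned tip (12 mm in x, 5 mm in y) of the hook at the bracket's +y end, 123 mm above the desk, y = 91 mm; the tip rises 18 mm above the hook's flat ledge (40 mm in x, y = 76 to 96), on which an ear of the cover hangs
- hook_right (a point): the same on the hook at the bracket's -y end, y = -91 mm
- cover: loose aluminium hood hung over the gap, 0.3 kg, 84 (x) x 208 (y) mm, top at 40 mm; origin mid underside, 105 mm above the desk when hung; axes then as the bracket's. Two ears at its ends (lowest part, 50 mm wide in x, y = 71 to 104) have slots round the hook tips with 4 mm play; raised straight up over 25 mm it is free. On the desk it stands upright on its ears.
- cover_grip (a point): middle of the black grip block on the cover's top, 59 mm above the cover's underside: the block is 44 (x) x 26 (y) mm and stands 34 mm high (z = 40 to 74 mm of the cover), axes as the cover's; it can be gripped across its 26 mm in y
- bolt_head: hexagonal steel bolt head in the gap, fixed to the bolt; origin at its centre. 24 mm across flats, 20 mm thick along x, on the bolt axis 2 mm in front of the middle of the gap. Turns with the bolt: its own y axis is the normal of two of its flats, which stand upright (normals along the bracket's y) when the bolt reads 0.
- head_centre (a point): centre of the bolt head (same point and axes as bolt_head), 100 mm above the desk
- bolt (a joint): angle of the bolt with its head, nut and spanner about the bracket's +x axis, rad; 0 = spanner level, positive = spanner end sagged; range -0.35 to 0.24. Let go, the spanner's weight (about 0.1 N m) turns it down to its stop at +0.24 every time.
- spanner: steel ring spanner on the nut in front of the front plate, fixed to the bolt, 0.15 kg; origin on the bolt axis, 40 mm in front of the gap's middle; ring 46 mm over all, handle reaching 154 mm from the axis along its -y
- tape_roll: brown packing tape roll lying flat, 101x111x48 mm, origin at the middle of its underside; a bystander
- petri_dish_1: round petri dish, 63 mm wide, 16 mm high, origin under its centre; a bystander
- lab_timer: flat white timer, 66x66x19 mm, origin under its centre; a bystander
- marker_pen: lying marker pen, 135 mm long, 17 mm thick, origin under its middle; a bystander
- dropper_bottle_2: small white dropper bottle, 24 mm wide, 68 mm high, origin under its centre; a bystander

How it is judged:
By the outcome, as a careful person would: the job done as asked, in the order asked, and still so for the second after the job is handed in, while the arm keeps its last pose, push and grip.
It also fails if it takes over 61 s, if anything falls off the work surface, if the arm or the gripper's body presses on something with over 40 N, if the wrist force passes 120 N, or if a joint passes its speed limit or range.

ROBOT

A 6-joint arm with a two-finger parallel gripper is mounted at the origin on a cart in front of the work surface, level with it; the furniture and walls round the work are solid. World frame = base frame: x ahead of the robot, y to its left, z up, the work surface at z = 0. Lengths are in m, angles in rad, forces in N, time in s.
With the tool pointing down it reaches from about 0.375 to 0.975 m from the base axis. Payload 3.8 kg.
Tool frame: the origin (TCP) lies at the very end of the fingers, on their centre line; the grasp point (between the pads) lies 19 mm behind it (env.pinch_z is the distance from the TCP to the grasp point, in m); z points along the fingers, y is the direction in which the jaws open and shut (so a half turn about z gives the same grasp; the last joint's range is limited). The gripper opens to 85 mm and grips with 20 to 120 N. Pads are 22 mm wide; open, the fingers measure 114 mm over their backs; the gripper's body (76 mm by 85 mm) begins 54 mm behind the grasp point. The pads swing forward as they close: fully open they stand 13 mm farther back than shut.
Start: joints at [-1.142, 0.264, 1.604, -0, 1.274, -0.037], TCP at [0.303, -0.603, 0.231] pointing down, gripper open.
Joint ranges: [-2.63, 2.63], [-0.94, 2.18], [0.31, 2.57], [-1.31, 4.45], [0, 2.66], [-2.55, 2.55]. Speed limits (rad/s): [2.57, 2.57, 3.14, 3.14, 3.14, 3.14].

INTERFACE

Orientations are given as a unit quaternion [x, y, z, w].
In Python, from bench import env, optics gives the robot as it stands. The module is installed in compiled form; this text tells all that it offers.
- The arm moves only by the shell command python3 -m jog 'ROWS' [FORCE]. ROWS is JSON, a list of rows, each a list of 7 numbers: the shift along the world's x, y, z in mm, then the turn, a rotation vector about the world's x, y, z in rad, then the finger opening in mm, from 0 to 85.4. In form: [[tx, ty, tz, wx, wy, wz, fingers], ...]. A call has 1 to 8 rows; each row is the pose to reach, as a shift and turn from the pose measured when the call began; what a row does not reach only later rows make up. A row lasts 1/12 s, in which the tool goes at most 41.7 mm and 7.16 degrees, less where a joint would pass 70% of its speed; a pose out of reach is approached as far as the arm can. A call with a gripper value outside its range is refused whole. The fingers move at their own pace and stop on an object; FORCE is the grip in N (left out, the last holds). Time passes only in rows, so rows that repeat a pose let the fingers close. It gives the time, the measured TCP pose, the force and the opening at its end, in the units of the state.
- env.get_obs(): the state, without advancing time (a new reading comes with each control period).
- optics.get_image(name): name is "scene" or "top" or "wrist"; returns (picture, depth): 400x640x3 uint8, red, green, blue; 400x640 float32, m along the optical axis (not along the pixel's ray), 0 where there is no reading.
- optics.calibration(name): a dict with "camera_matrix" (3x3 intrinsics, pixels), "view" (4x4, takes a point from world to camera coordinates); the wrist camera has in their place "tool_from_camera" (4x4, takes a point from camera to tool coordinates, whose origin is the TCP and whose axes are the flange's). Camera axes: x right, y down, z forward; pixel columns grow to the right and rows downward; lengths in m; the calibration is good to about 2 mm. The wrist camera is an equidistant fisheye: a pixel r from the principal point sees the ray r / f radians off the axis. A picture is of the moment at which its call begins: read the wrist's pose just before it. calibration takes no time and is no camera call.
- env.hand_in(): hands the job in, once; it reports no verdict.
The state is a dict: "time": time; "joint_positions": joint angles; "joint_velocities": joint speeds; "joint_efforts": joint torques, N m; "position": TCP position; "ee_rot": TCP orientation; "contact_force": force on the tool from outside, world axes, zero at the start; "moment": the same for the moment, N m; "width": finger opening in m.
Only numpy, scipy, OpenCV 4.12 (cv2) and the standard library are available. Lean on these libraries where they do the work, as an engineer would, in place of code of your own. Each camera call takes 0.05 s, during which the arm holds its last target. There are 200 camera calls.

## Working session

There is one attempt and no reset: what is moved stays moved. The work goes in short steps, Python scripts to look and compute and a shell command to move; the robot and the scene stay as the last step left them, time stands still between calls to the robot, and variables do not carry over. Pictures are saved under pics/ and viewed, about 8 in all and at most 12, crops included, and the job is handed in when it is done.

```bash
mkdir -p pics
cat > h.py <<'E'
import numpy as np,cv2
from bench import env,optics
def cap(n):
    im,d=optics.get_image(n); return im,d
def cloud(n,d):
    c=optics.calibration(n);K=np.array(c["camera_matrix"]);V=np.array(c["view"])
    v,u=np.mgrid[:d.shape[0],:d.shape[1]]
    P=np.stack([(u-K[0,2])/K[0,0]*d,(v-K[1,2])/K[1,1]*d,d],-1)
    return (P-V[:3,3])@V[:3,:3]
E
python3 - <<'E'
from h import *
o=env.get_obs();print({k:np.round(v,3) for k,v in o.items()})
for n in("scene","top"):
    im,d=cap(n);cv2.imwrite(f"pics/{n}0.png",im[...,::-1]);np.savez(f"{n}0.npz",im=im,P=cloud(n,d),d=d)
    c=optics.calibration(n);print(np.round(c["camera_matrix"],1).tolist(),np.round(c["view"],3).tolist(),(d==0).mean())
E
```

```text
{'time': np.float64(0.0), 'joint_positions': array([-1.142,  0.265,  1.605, -0.   ,  1.274, -0.037]), 'joint_velocities': array([-0.001, -0.001,  0.001,  0.   ,  0.001,  0.001]), 'joint_efforts': array([-0.0000e+00, -5.1511e+01, -3.6732e+01,  0.0000e+00,  1.3000e-02,
       -0.0000e+00]), 'position': array([ 0.303, -0.602,  0.23 ]), 'ee_rot': array([ 0.973,  0.231, -0.   , -0.001]), 'contact_force': array([-0.511, -0.069, -0.22 ]), 'moment': array([ 0.005, -0.   ,  0.084]), 'width': np.float64(0.086)}
[[467.4, 0.0, 315.2], [0.0, 467.4, 201.1], [0.0, 0.0, 1.0]] [[-0.616, -0.788, 0.012, 0.358], [-0.484, 0.366, -0.795, 0.392], [0.622, -0.495, -0.607, 1.009], [0.0, 0.0, 0.0, 1.0]] 0.00404296875
[[415.8, 0.0, 321.5], [0.0, 415.8, 201.1], [0.0, 0.0, 1.0]] [[0.016, -1.0, 0.021, -0.034], [-0.995, -0.018, -0.093, 0.575], [0.094, -0.019, -0.995, 1.07], [0.0, 0.0, 0.0, 1.0]] 0.004046875
```

View pics/top0.png

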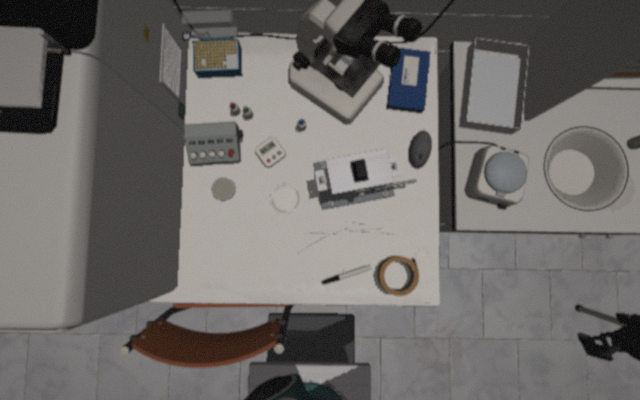

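View pics/scene0.png

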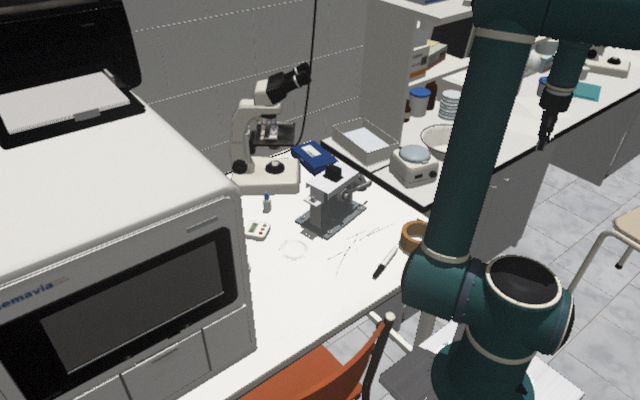

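The top view shows the cover at about (360,172) with its black grip at (360,169). The spanner end is near (412,182), the tape at (398,275), the pen at (345,273), the petri dish at (285,197), the timer at (270,152) and the bottle at (301,125). The microscope is behind, and the desk spans columns 183–438.

Run:
```python
from h import *
for n in("top","scene"):
    f=np.load(n+"0.npz");im,P=f["im"],f["P"]
    reg=(P[...,0]>.4)&(P[...,0]<.75)&(P[...,1]>-.35)&(P[...,1]<.2)
    g=im.astype(int).sum(2)
    cov=reg&(abs(P[...,2]-.145)<.008)&(g>330)
    grip=reg&(P[...,2]>.165)&(P[...,2]<.2)
    for nm,m in(("cov",cov),("grip",grip)):
        k,l,s,_=cv2.connectedComponentsWithStats(m.astype(np.uint8))
        if k<2: print(n,nm,"none");continue
        i=1+s[1:,4].argmax();q=P[l==i]
        r=cv2.minAreaRect((q[:,:2]*1000).astype(np.float32))
        print(n,nm,s[i].tolist(),q.mean(0).round(4),np.percentile(q[:,2],[5,50,95]).round(4),[np.round(x,1) for x in r])
    # everything taller than 15mm on the desk near the work
    m=(P[...,0]>.2)&(P[...,0]<.95)&(P[...,1]>-.4)&(P[...,1]<.5)&(P[...,2]>.012)&(P[...,2]<.6)
    k,l,s,_=cv2.connectedComponentsWithStats(m.astype(np.uint8))
    if n=="top":
      for i in range(1,k):
        if s[i,4]>15:
            q=P[l==i];print(s[i].tolist(),q.min(0).round(3),q.max(0).round(3))
      for p in((183,290),(437,290),(310,299),(310,45)):print("desk",p,P[p[1],p[0]].round(3))
```

```text
top cov [326, 149, 67, 45, 1848] [ 0.6371 -0.1096  0.1449] [0.142  0.1449 0.1478] [array([ 637.6, -110. ]), array([ 84.7, 148.8]), np.float64(12.1)]
top grip [354, 159, 14, 21, 222] [ 0.6363 -0.1091  0.1781] [0.1736 0.1785 0.1811] [array([ 637.5, -109.4]), array([44., 26.]), np.float64(11.3)]
[0, 0, 243, 333, 58276] [0.329 0.188 0.012] [0.95  0.473 0.6  ]
[288, 0, 141, 125, 11622] [ 0.788 -0.307  0.012] [0.95  0.074 0.408]
[193, 56, 49, 22, 871] [0.91  0.201 0.012] [0.95  0.324 0.062]
[230, 103, 10, 12, 95] [0.808 0.202 0.013] [0.829 0.223 0.07 ]
[243, 107, 10, 12, 92] [0.798 0.167 0.013] [0.817 0.189 0.07 ]
[297, 119, 9, 12, 85] [0.768 0.023 0.012] [0.786 0.046 0.07 ]
[409, 131, 23, 37, 631] [ 0.674 -0.319  0.012] [ 0.773 -0.259  0.041]
[255, 137, 30, 31, 539] [0.666 0.079 0.012] [0.748 0.158 0.023]
[315, 149, 102, 51, 2904] [ 0.581 -0.265  0.012] [ 0.693 -0.005  0.183]
[211, 177, 24, 24, 431] [0.574 0.208 0.012] [0.636 0.271 0.022]
[383, 191, 5, 5, 18] [ 0.596 -0.2    0.012] [ 0.607 -0.188  0.017]
[378, 256, 41, 41, 732] [ 0.334 -0.274  0.012] [ 0.435 -0.174  0.053]
[323, 266, 48, 19, 200] [ 0.358 -0.155  0.012] [ 0.407 -0.031  0.02 ]
[239, 333, 46, 20, 517] [0.2   0.065 0.012] [0.234 0.182 0.082]
[119, 335, 49, 16, 412] [0.2   0.366 0.012] [0.224 0.46  0.081]
desk (183, 290) [0.336 0.336 0.004]
desk (437, 290) [ 0.345 -0.337 -0.002]
desk (310, 299) [0.317 0.002 0.   ]
desk (310, 45) [0.936 0.012 0.165]
scene cov [306, 162, 53, 33, 610] [ 0.63   -0.0984  0.144 ] [0.1413 0.1441 0.1464] [array([ 637.7, -106.8]), array([ 86.8, 153.7]), np.float64(11.5)]
scene grip [326, 164, 16, 12, 120] [ 0.6323 -0.1046  0.175 ] [0.1663 0.1765 0.1798] [array([ 636. , -107.9]), array([44., 30.]), np.float64(15.5)]
```

Both views agree on the cover: grip at (0.637, -0.109), top at 145 mm, yaw about +12°. I'll approach above the grip.

```bash
python3 -m jog '[[40,40,60,0,0,-0.05,85],[75,80,80,0,0,-0.1,85],[100,117,80,0,0,-0.2,85],[125,155,80,0,0,-0.256,85],[150,192,80,0,0,-0.256,85],[175,230,80,0,0,-0.256,85],[200,265,80,0,0,-0.256,85],[220,300,80,0,0,-0.256,85]]' 40
python3 -c "
from h import *
f=np.load('top0.npz');P=f['P']
for p in((285,197),(285,184),(285,211),(271,197),(299,197)):print(P[p[1],p[0]].round(3))
o=env.get_obs();print(o['position'],o['ee_rot'])"
```

```text
time: 0.77
position: [0.4906, -0.3519, 0.3089]
ee_rot: [0.995, 0.105, -0.0, -0.001]
contact_force: [0.6, -0.4, -0.0]
width: 0.085
[ 0.587  0.075 -0.003]
[ 0.623  0.076 -0.004]
[ 0.549  0.074 -0.   ]
[0.586 0.112 0.001]
[ 0.588  0.037 -0.003]
[ 0.49056888 -0.35192438  0.30888517] [ 9.94516479e-01  1.04574411e-01 -6.52307062e-05 -1.07768807e-03]
```

```bash
python3 -m jog '[[20,33,0,0,0,0,85],[40,66,0,0,0,0,85],[60,99,0,0,0,0,85],[80,132,0,0,0,0,85],[100,165,-10,0,0,0,85],[120,198,-20,0,0,0,85],[138,228,-30,0,0,0,85],[147,242,-40,0,0,0,85]]'
python3 -m jog '[[0,0,0,0,0,0,85],[0,0,0,0,0,0,85]]'
python3 - <<'E'
from h import *
o=env.get_obs();im,d=cap("wrist");cv2.imwrite("pics/w1.png",im[...,::-1]);np.savez("w1.npz",im=im,d=d,p=o["position"],q=o["ee_rot"])
c=optics.calibration("wrist");print(c);print(o["position"],o["ee_rot"],o["time"])
E
```

```text
time: 1.43
position: [0.6389, -0.1059, 0.2678]
ee_rot: [0.994, 0.106, -0.0, -0.002]
contact_force: [0.1, -0.1, 0.1]
width: 0.0852
time: 1.6
position: [0.6382, -0.1049, 0.2658]
ee_rot: [0.994, 0.107, -0.002, -0.002]
contact_force: [-1.0, -1.4, 0.2]
width: 0.0847
{'camera_matrix': array([[309.70691629,   0.        , 320.76061568],
       [  0.        , 309.70691629, 198.44292716],
       [  0.        ,   0.        ,   1.        ]]), 'tool_from_camera': array([[-3.84183808e-04, -9.47574505e-01, -3.19534676e-01,
         8.21269483e-02],
       [ 9.99998513e-01, -9.01185202e-04,  1.47012803e-03,
        -1.48465431e-03],
       [-1.68101577e-03, -3.19533636e-01,  9.47573443e-01,
        -1.42307936e-01],
       [ 0.00000000e+00,  0.00000000e+00,  0.00000000e+00,
         1.00000000e+00]])}
[ 0.63821297 -0.10491277  0.26584655] [ 0.9942381   0.10715516 -0.00177483 -0.00228512] 1.6
```

View pics/w1.png

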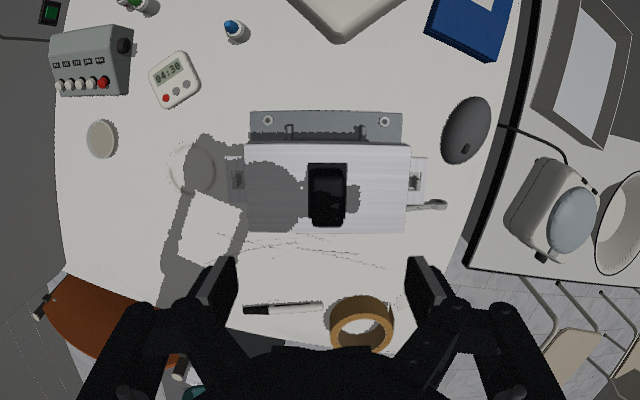

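The wrist view shows the cover (245–410, 145–233) with black grip (327,195), ears at (238,180) and (416,180), and the spanner handle end at (440,205). I'll measure the grip here.

```bash
cat >> h.py <<'E'
from scipy.spatial.transform import Rotation as R
def wcloud(d,p,q):
    c=optics.calibration("wrist");K=np.array(c["camera_matrix"]);T=np.array(c["tool_from_camera"])
    v,u=np.mgrid[:d.shape[0],:d.shape[1]]
    x,y=u-K[0,2],v-K[1,2];r=np.hypot(x,y)+1e-9;th=np.minimum(r/K[0,0],1.45)
    s=np.tan(th)/r
    P=np.stack([x*s*d,y*s*d,d],-1)@T[:3,:3].T+T[:3,3]
    return P@R.from_quat(q).as_matrix().T+p
E
python3 - <<'E'
from h import *
f=np.load("w1.npz");im=f["im"];P=wcloud(f["d"],f["p"],f["q"])
v,u=np.mgrid[:400,:640]
win=(u>225)&(u<440)&(v>100)&(v<245)
for nm,m in(("cov",win&(abs(P[...,2]-.145)<.008)),("grip",win&(P[...,2]>.168)&(P[...,2]<.195))):
    k,l,s,_=cv2.connectedComponentsWithStats(m.astype(np.uint8));i=1+s[1:,4].argmax();q=P[l==i]
    print(nm,s[i].tolist(),q.mean(0).round(4),np.percentile(q[:,2],[5,50,95]).round(4),[np.round(x,1) for x in cv2.minAreaRect((q[:,:2]*1000).astype(np.float32))])
r=R.from_quat(f["q"]).as_matrix();print(np.degrees(np.arctan2(-r[0,1],r[1,1]))%180, "tool z",r[:,2].round(4))
print("desk",P[240,150],P[120,220])
E
```

```text
cov [243, 142, 169, 92, 12691] [ 0.6432 -0.1072  0.1448] [0.1435 0.1448 0.1465] [array([ 639.5, -108.4]), array([ 84.9, 149. ]), np.float64(11.9)]
grip [311, 173, 33, 55, 1705] [ 0.642  -0.1077  0.1779] [0.1745 0.1784 0.1797] [array([ 640.1, -108.1]), array([43.7, 25.8]), np.float64(11.8)]
12.302320918289354 tool z [-0.004   0.0042 -1.    ]
desk [ 0.45112688  0.14558074 -0.00067431] [ 0.66284969  0.04292994 -0.0020112 ]
```

```bash
python3 -m jog '[[1,-3,-20,0,0,-0.006,85],[1,-3,-45,0,0,-0.006,85],[1,-3,-70,0,0,-0.006,85],[1,-3,-90,0,0,-0.006,85],[1,-3,-105,0,0,-0.006,85],[1,-3,-115,0,0,-0.006,85],[1,-3,-115,0,0,-0.006,85],[1,-3,-115,0,0,-0.006,85]]'
python3 -m jog '[[0,0,0,0,0,0,50],[0,0,0,0,0,0,35],[0,0,0,0,0,0,20],[0,0,0,0,0,0,10],[0,0,0,0,0,0,10],[0,0,0,0,0,0,10],[0,0,0,0,0,0,10],[0,0,0,0,0,0,10]]' 50
```

```text
time: 2.32
position: [0.639, -0.1105, 0.1524]
ee_rot: [0.995, 0.103, -0.001, -0.002]
contact_force: [-0.1, 0.3, 0.6]
width: 0.0846
time: 2.98
position: [0.6397, -0.1104, 0.1534]
ee_rot: [0.995, 0.103, -0.0, -0.001]
contact_force: [0.2, 0.3, 5.5]
width: 0.0254
```

```bash
python3 -m jog '[[0,0,4,0,0,0,10],[0,0,10,0,0,0,10],[0,0,18,0,0,0,10],[0,0,26,0,0,0,10],[0,0,36,0,0,0,10],[0,0,50,0,0,0,10],[0,0,60,0,0,0,10],[0,0,60,0,0,0,10]]'
```

```text
time: 3.65
position: [0.6419, -0.1109, 0.2179]
ee_rot: [0.995, 0.103, 0.003, -0.0]
contact_force: [-0.5, 0.0, -2.8]
width: 0.0253
```

```bash
python3 -m jog '[[-5,10,15,0,0,0,10],[-22,32,25,0,0,0,10],[-44,64,25,0,0,0,10],[-66,96,25,0,0,0,10],[-88,128,25,0,0,0,10],[-110,160,25,0,0,0,10],[-130,190,25,0,0,0,10],[-145,213,25,0,0,0,10]]'
python3 -m jog '[[-8,12,0,0,0,0,10],[-18,28,0,0,0,0,10],[-28,42,-10,0,0,0,10],[-34,50,-25,0,0,0,10],[-36,52,-45,0,0,0,10],[-36,52,-65,0,0,0,10],[-36,52,-85,0,0,0,10],[-36,52,-100,0,0,0,10]]'
```

```text
time: 4.32
position: [0.4944, 0.1045, 0.2436]
ee_rot: [0.995, 0.103, 0.003, -0.001]
contact_force: [0.2, 0.6, -4.9]
width: 0.0253
time: 4.98
position: [0.4572, 0.1569, 0.1428]
ee_rot: [0.995, 0.104, 0.002, -0.001]
contact_force: [-0.8, -1.0, -3.6]
width: 0.0251
```

```bash
python3 -m jog '[[0,0,-18,0,0,0,10],[0,0,-38,0,0,0,10],[0,0,-56,0,0,0,10],[0,0,-70,0,0,0,10],[0,0,-80,0,0,0,10],[0,0,-86,0,0,0,10],[0,0,-88,0,0,0,10],[0,0,-88,0,0,0,10]]'
python3 -m jog '[[0,0,-2,0,0,0,10],[0,0,-3.5,0,0,0,10],[0,0,-5,0,0,0,10],[0,0,-5,0,0,0,10]]'
```

```text
time: 5.65
position: [0.4573, 0.157, 0.0551]
ee_rot: [0.995, 0.104, 0.002, -0.001]
contact_force: [0.1, 0.2, -4.8]
width: 0.025
time: 5.98
position: [0.4574, 0.1571, 0.0503]
ee_rot: [0.995, 0.104, 0.003, -0.001]
contact_force: [0.5, -0.0, -4.0]
width: 0.0251
```

```bash
python3 -m jog '[[0,0,-1,0,0,0,10],[0,0,-2,0,0,0,10],[0,0,-2,0,0,0,10]]'
```

```text
time: 6.23
position: [0.4578, 0.1571, 0.0485]
ee_rot: [0.995, 0.103, 0.003, -0.001]
contact_force: [0.4, 0.1, -3.3]
width: 0.025
```

```bash
python3 -m jog '[[0,0,-1,0,0,0,10],[0,0,-2,0,0,0,10],[0,0,-2,0,0,0,10]]'
```

```text
time: 6.48
position: [0.4582, 0.1572, 0.0483]
ee_rot: [0.995, 0.103, 0.003, -0.001]
contact_force: [-4.9, -1.7, 11.7]
width: 0.025
```

The cover is on the desk: contact force is up. I'll release, rise, and head back above the bracket.

```bash
python3 -m jog '[[0,0,1,0,0,0,30],[0,0,1,0,0,0,40],[0,0,1,0,0,0,55],[0,0,1,0,0,0,70],[0,0,1,0,0,0,85],[0,0,1,0,0,0,85]]'
python3 -m jog '[[0,0,15,0,0,0,85],[0,0,40,0,0,0,85],[0,0,75,0,0,0,85],[0,0,110,0,0,0,85],[0,0,145,0,0,0,85],[0,0,180,0,0,0,85],[5,-7,210,0,0,0,85],[20,-30,220,0,0,0,85]]'
python3 -m jog '[[20,-30,0,0,0,0,85],[40,-60,0,0,0,0,85],[60,-90,0,0,0,0,85],[80,-120,0,0,0,0,85],[100,-150,0,0,0,0,85],[120,-180,0,0,0,0,85],[140,-208,0,0,0,0,85],[155,-232,0,0,0,0,85]]'
```

```text
time: 6.98
position: [0.4581, 0.1572, 0.0492]
ee_rot: [0.995, 0.103, 0.003, -0.001]
contact_force: [-0.2, -0.1, 0.4]
width: 0.0846
time: 7.65
position: [0.4797, 0.1295, 0.2752]
ee_rot: [0.994, 0.105, 0.007, -0.003]
contact_force: [1.1, 0.0, -0.2]
width: 0.0847
time: 8.32
position: [0.6357, -0.1048, 0.2745]
ee_rot: [0.994, 0.105, 0.007, -0.002]
contact_force: [1.0, 0.6, 0.9]
width: 0.0847
```

```bash
python3 -m jog '[[0,0,0,0,0,0,85],[0,0,0,0,0,0,85]]'
python3 - <<'E'
from h import *
o=env.get_obs();im,d=cap("wrist");cv2.imwrite("pics/w2.png",im[...,::-1]);np.savez("w2.npz",im=im,d=d,p=o["position"],q=o["ee_rot"])
print(o["position"],o["ee_rot"])
i2,d2=cap("top");np.savez("top2.npz",im=i2,P=cloud("top",d2))
cv2.imwrite("pics/w2c.png",np.vstack([cv2.resize(im[90:260,180:480],(720,408),interpolation=cv2.INTER_CUBIC),cv2.resize(i2[130:230,200:440],(720,180*5//3))[:190]])[...,::-1])
E
```

```text
time: 8.48
position: [0.636, -0.1063, 0.2733]
ee_rot: [0.995, 0.103, 0.006, -0.003]
contact_force: [-0.8, 0.2, -0.2]
width: 0.0851
[ 0.6359532  -0.10629387  0.27333551] [ 0.99462969  0.10329005  0.00595877 -0.00272794]
```

View pics/w2c.png

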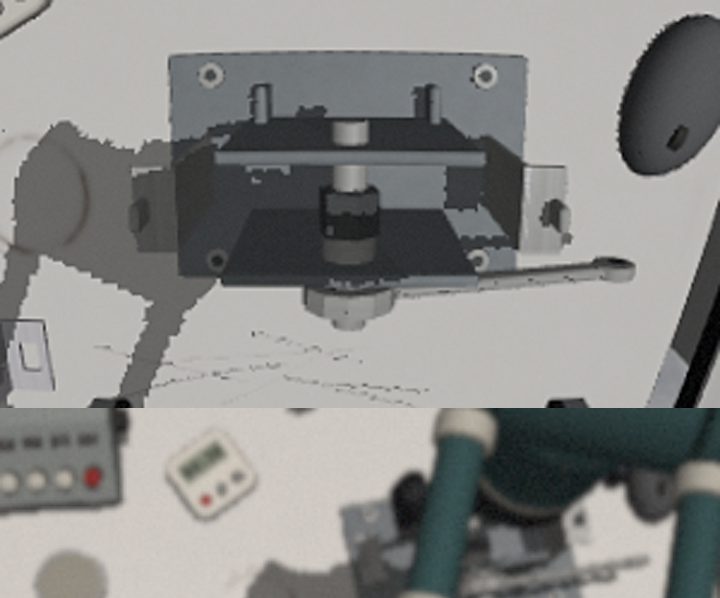

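The wrist view shows the open gap: backing plate edge at crop row 158, front plate at row 280. The dark bolt head is at crop (350,212), so wrist pixel about (326,178), and the spanner runs right to (635,268). I'll measure plates, hooks and head by depth.

Run:
```python
from h import *
f=np.load("w2.npz");P=wcloud(f["d"],f["p"],f["q"])
v,u=np.mgrid[:400,:640]
a=np.radians(12);bx=np.array([np.cos(a),np.sin(a)]);by=np.array([-np.sin(a),np.cos(a)])
o=np.array([.6393,-.1085])
B=np.stack([(P[...,:2]-o)@bx,(P[...,:2]-o)@by,P[...,2]],-1)*1000  # provisional bracket frame, mm
win=(u>180)&(u<480)&(v>90)&(v<260)
def rep(nm,m):
    q=B[m&win]; 
    if len(q): print(nm,len(q),"x",np.percentile(q[:,0],[2,50,98]).round(1),"y",np.percentile(q[:,1],[2,50,98]).round(1),"z",np.percentile(q[:,2],[5,50,95]).round(1))
zt=abs(B[...,2]-125)<4
for nm,lo,hi in(("back",10,45),("front",-45,-10)):
    m=zt&(B[...,0]>lo)&(B[...,0]<hi)&(abs(B[...,1])<60)&win;rep(nm,m)
    q=B[m];print("  edge slope deg",np.degrees(np.polyfit(q[:,1],q[:,0],1)[0]).round(2))
rep("hookL",(abs(B[...,2]-121)<5)&(B[...,1]>80)&(B[...,1]<105)&(abs(B[...,0])<25))
rep("hookR",(abs(B[...,2]-121)<5)&(B[...,1]<-80)&(B[...,1]>-105)&(abs(B[...,0])<25))
rep("head",(B[...,2]>105)&(B[...,2]<118)&(abs(B[...,0])<18)&(abs(B[...,1])<25))
m=(B[...,2]>95)&(B[...,2]<118)&(abs(B[...,0])<21)&(abs(B[...,1])<25)
rep("headall",m)
q=B[m&win&(abs(B[...,0]+2)<7)]
for y0 in range(-18,18,3):
    s=q[(q[:,1]>=y0)&(q[:,1]<y0+3)]
    if len(s):print(y0+1.5,len(s),np.median(s[:,2]).round(1))
rep("base",(abs(B[...,2]-8)<4))
sp=(B[...,0]<-32)&(B[...,0]>-60)&(B[...,1]<-30)&(B[...,1]>-165)&(B[...,2]>40);rep("spanner",sp)
q=B[sp&win];print("sag",np.polyfit(q[:,1],q[:,2],1))
```

```text
back 709 x [23.6 26.6 29.2] y [-51.7   0.4  51.5] z [122.1 124.5 125.8]
  edge slope deg 0.17
front 669 x [-35.8 -25.6 -22.8] y [-51.4   0.3  51.8] z [122.2 124.3 125.6]
  edge slope deg 0.12
hookL 65 x [-4.3  1.3  6.5] y [88.3 90.  93.6] z [118.3 121.9 123.1]
hookR 70 x [-4.9  0.8  5.9] y [-92.9 -89.8 -87.9] z [116.8 121.7 123.3]
head 657 x [-17.4  -1.3  16.4] y [-11.2   0.2  10.4] z [105.9 110.  113.2]
headall 849 x [-19.9  -1.3  18.5] y [-12.3   0.2  12.7] z [102.2 109.2 113.1]
-13.5 13 104.5
-10.5 39 107.3
-7.5 28 108.9
-4.5 40 111.8
-1.5 38 113.0
1.5 40 111.9
4.5 40 111.2
7.5 40 109.9
10.5 40 107.9
13.5 13 96.9
base 7366 x [-60.2  31.2  65.2] y [-161.9    1.7   99.8] z [6.1 7.7 9.3]
spanner 617 x [-43.1 -38.4 -36. ] y [-145.3  -99.   -34.1] z [67.5 79.7 96.9]
sag [  0.24151995 104.74278248]
```

Sag reads 0.2415 rad, plates, hooks and head match the given sizes, and yaw is 12.1°. Next I work out the tilted approach along the tool axis.

```bash
cat > plan.py <<'E'
from h import *
import sys
a=np.radians(12.1);bx=np.array([np.cos(a),np.sin(a),0]);by=np.array([-np.sin(a),np.cos(a),0]);Z=np.array([0,0,1.])
H=np.array([.6383,-.1084,.100]) # grasp target
o=env.get_obs();p=o["position"];r=R.from_quat(o["ee_rot"])
def goal(th,back=0):
    Rt=R.from_rotvec(th*bx)*R.from_matrix(np.stack([bx,-by,-Z],1))
    t=Rt.as_matrix()[:,2]
    return H+t*(env.pinch_z-back),Rt
def shift(th,back=0):
    g,Rt=goal(th,back);print(th,back,"mm",((g-p)*1000).round(1),"rv",(Rt*r.inv()).as_rotvec().round(4))
def state():
    m=r.as_matrix();t=m[:,2];print("tilt about bx",np.arctan2(t@by,-t@Z).round(4),"pinch err bracket mm",[round(float((p+0-t*(-0)-t*env.pinch_z-H)@e)*1000,1) for e in(bx,by,Z)],"F",o["contact_force"].round(1),"M",o["moment"].round(2),"w",o["width"].round(4))
E
python3 - <<'E'
from plan import *
state();[shift(.24,b) for b in(.1,.06,.03,0)]
E
```

```text
Traceback (most recent call last):
  File "plan.py", line 13, in state
    m=r.as_matrix();t=m[:,2];print("tilt about bx",np.arctan2(t@by,-t@Z).round(4),"pinch err bracket mm",[round(float((p+0-t*(-0)-t*env.pinch_z-H)@e)*1000,1) for e in(bx,by,Z)],"F",o["contact_force"].round(1),"M",o["moment"].round(2),"w",o["width"].round(4))
                                                                                                                                                                                                                                              ^^^^^^^^^^^^^^^^
AttributeError: 'float' object has no attribute 'round'
```

```bash
sed -i 's/p+0-t\*(-0)-t/p-t/; s/o\["contact_force"\].round(1)/np.round(o["contact_force"],1)/; s/o\["moment"\].round(2)/np.round(o["moment"],2)/; s/o\["width"\].round(4)/np.round(o["width"],4)/' plan.py
python3 - <<'E'
from plan import *
state();[shift(.24,b) for b in(.1,.06,.03,0)]
E
```

```text
tilt about bx 0.0046 pinch err bracket mm [-2.5, 4.7, 192.5] F [-0.   0.2 -0.2] M [0.02 0.02 0.05] w 0.085
0.24 0.1 mm [  7.2 -23.1 -94.9] rv [0.2276 0.0614 0.0034]
0.24 0.06 mm [   5.2  -13.8 -133.7] rv [0.2276 0.0614 0.0034]
0.24 0.03 mm [   3.7   -6.8 -162.9] rv [0.2276 0.0614 0.0034]
0.24 0 mm [   2.3    0.2 -192. ] rv [0.2276 0.0614 0.0034]
```

```bash
python3 -m jog '[[2,-8,-25,0.08,0.02,0.001,70],[5,-16,-50,0.16,0.043,0.002,55],[7,-23,-75,0.228,0.061,0.003,52],[7,-23,-95,0.228,0.061,0.003,52],[7,-23,-95,0.228,0.061,0.003,52],[7,-23,-95,0.228,0.061,0.003,52]]' 60
python3 - <<'E'
from plan import *
state();[shift(.24,b) for b in(.06,.03,.01,0)]
E
```

```text
time: 9.08
position: [0.6406, -0.1256, 0.1776]
ee_rot: [0.987, 0.105, -0.014, -0.12]
contact_force: [-0.7, 0.1, 1.3]
width: 0.052
tilt about bx 0.2426 pinch err bracket mm [-1.3, -21.8, 95.7] F [-0.7  0.1  1.3] M [-0.1  -0.09 -0.05] w 0.052
0.24 0.06 mm [ -0.3   7.6 -37.4] rv [-0.002  -0.0033 -0.0006]
0.24 0.03 mm [ -1.8  14.6 -66.6] rv [-0.002  -0.0033 -0.0006]
0.24 0.01 mm [ -2.7  19.2 -86. ] rv [-0.002  -0.0033 -0.0006]
0.24 0 mm [ -3.2  21.6 -95.7] rv [-0.002  -0.0033 -0.0006]
```

```bash
python3 -m jog '[[0,3,-18,-0.002,-0.003,0,52],[0,8,-37,-0.002,-0.003,0,52],[-1,11,-52,-0.002,-0.003,0,52],[-2,15,-66,-0.002,-0.003,0,52],[-2,17,-77,-0.002,-0.003,0,52],[-3,19,-86,-0.002,-0.003,0,52],[-3,19,-86,-0.002,-0.003,0,52]]'
python3 - <<'E'
from plan import *
state();[shift(.24,b) for b in(.01,0)]
E
```

```text
time: 9.67
position: [0.6366, -0.1054, 0.0903]
ee_rot: [0.987, 0.105, -0.014, -0.119]
contact_force: [0.5, 0.1, 0.7]
width: 0.0523
tilt about bx 0.2411 pinch err bracket mm [-1.0, -1.1, 8.5] F [0.5 0.1 0.7] M [-0.11 -0.   -0.  ] w 0.0523
0.24 0.01 mm [ 1.3 -1.   1.2] rv [-0.0006 -0.0023 -0.0017]
0.24 0 mm [ 0.8  1.3 -8.5] rv [-0.0006 -0.0023 -0.0017]
```

```bash
python3 -m jog '[[1,1,-5,0,-0.002,-0.001,52],[1,1,-8,0,-0.002,-0.001,52],[1,1,-8,0,-0.002,-0.001,52]]'
python3 -m jog '[[0,0,0,0,0,0,45],[0,0,0,0,0,0,38],[0,0,0,0,0,0,32],[0,0,0,0,0,0,28],[0,0,0,0,0,0,24],[0,0,0,0,0,0,18],[0,0,0,0,0,0,15],[0,0,0,0,0,0,15]]' 60
python3 - <<'E'
from plan import *
state();[shift(t,0) for t in(.24,.18,.12,.06,0)]
im,d=cap("wrist");cv2.imwrite("pics/w3.png",im[...,::-1])
E
```

```text
time: 9.92
position: [0.6376, -0.1044, 0.0821]
ee_rot: [0.987, 0.105, -0.013, -0.119]
contact_force: [-0.0, -0.2, -0.5]
width: 0.0518
time: 10.58
position: [0.638, -0.1055, 0.0825]
ee_rot: [0.987, 0.105, -0.012, -0.119]
contact_force: [-0.1, -5.2, 1.2]
width: 0.0232
tilt about bx 0.239 pinch err bracket mm [0.3, -1.5, 0.7] F [-0.1 -5.2  1.2] M [-0.88 -0.05 -0.05] w 0.0232
0.24 0 mm [-0.7  1.4 -0.7] rv [ 0.0009  0.0007 -0.0004]
0.18 0 mm [-0.4  0.3 -0.9] rv [-0.0577 -0.0119 -0.0004]
0.12 0 mm [-0.2 -0.8 -1.1] rv [-0.1164 -0.0245 -0.0005]
0.06 0 mm [ 0.  -1.8 -1.2] rv [-0.1751 -0.0371 -0.0005]
0 0 mm [ 0.3 -2.9 -1.2] rv [-0.2337 -0.0497 -0.0005]
```

View pics/w3.png

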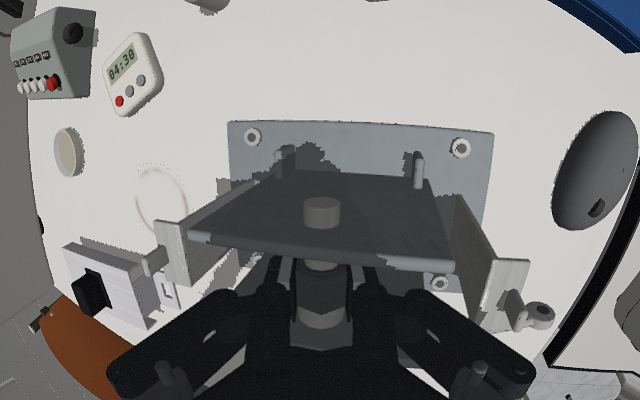

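The fingers hold the bolt head across flats at about 24 mm width, tilted 0.239, and the cover stands at left (110,285). Now I turn about the head centre.

```bash
python3 -m jog '[[0,-0.7,0,-0.029,-0.006,0,15],[0.3,-1.1,-0.2,-0.058,-0.012,0,15],[0.4,-1.6,-0.3,-0.088,-0.018,0,15],[0.5,-2.2,-0.4,-0.117,-0.025,0,15],[0.6,-2.7,-0.4,-0.146,-0.031,0,15],[0.8,-3.2,-0.5,-0.175,-0.037,0,15],[0.9,-3.8,-0.5,-0.205,-0.043,0,15],[1,-4.3,-0.5,-0.234,-0.05,0,15]]'
python3 -m jog '[[0,0,0,0,0,0,15],[0,0,0,0,0,0,15]]'
cat > chk.py <<'E'
from plan import *
import sys
state();shift(0,0)
for n in("scene","wrist"):
    im,d=cap(n);np.savez(n+"_e.npz",im=im,d=d)
    P=cloud(n,d) if n=="scene" else wcloud(d,p,o["ee_rot"])
    q=np.stack([(P-[.6398,-.1084,0])@bx,(P-[.6398,-.1084,0])@by,P[...,2]],-1)*1000
    m=(q[...,0]<-32)&(q[...,0]>-52)&(q[...,1]<-62)&(q[...,1]>-165)&(q[...,2]>60)&(q[...,2]<130)
    s=q[m];print(n,len(s))
    if len(s)>30:
        f=np.polyfit(s[:,1],s[:,2],1);k=abs(s[:,2]-np.polyval(f,s[:,1]))<6;print("sag",np.polyfit(s[k,1],s[k,2],1),k.sum(),s[:,1].min(),s[:,1].max())
    np.save(n+"_q.npy",q);cv2.imwrite(f"pics/{n}_{sys.argv[1]}.png",im[...,::-1])
E
python3 chk.py a
```

```text
time: 11.3
position: [0.6389, -0.1097, 0.0821]
ee_rot: [0.994, 0.106, 0.0, 0.001]
contact_force: [-0.7, -2.9, -0.5]
width: 0.0229
time: 11.47
position: [0.6389, -0.1097, 0.0821]
ee_rot: [0.994, 0.106, 0.0, 0.001]
contact_force: [1.7, -4.0, -1.0]
width: 0.023
tilt about bx -0.0022 pinch err bracket mm [0.4, -1.3, 0.8] F [ 1.7 -4.  -1. ] M [-0.49 -0.11 -0.09] w 0.023
0 0 mm [-0.6  1.3 -0.8] rv [ 0.0021  0.0007 -0.0009]
scene 89
sag [1.57041612e-02 1.04119894e+02] 68 -150.45707071442652 -62.415327798771116
wrist 1623
sag [-2.29033742e-02  1.00297314e+02] 1240 -153.15131355961702 -62.028140113476084
```

Run:
```python
from h import *
for n in("wrist","scene"):
    q=np.load(n+"_q.npy");m=(q[...,0]<-32)&(q[...,0]>-52)&(q[...,1]<-30)&(q[...,1]>-165)&(q[...,2]>60)&(q[...,2]<130)
    print(n)
    for y in range(-160,-30,10):
        s=q[m&(q[...,1]>=y)&(q[...,1]<y+10)]
        if len(s):print(y+5,len(s),np.percentile(s[:,2],[2,10,50,90,98]).round(1),np.percentile(s[:,0],[2,50,98]).round(1))
a=cv2.imread("pics/scene_a.png")[130:250,270:420];b=cv2.imread("pics/wrist_a.png")[180:400,200:640]
cv2.imwrite("pics/e1.png",np.vstack([cv2.resize(a,(400,320)),cv2.resize(b,(400,200))]))
```

```text
wrist
-155 24 [ 92.5  94.9 101.3 104.5 105.7] [-38.9 -37.6 -36.5]
-145 271 [ 91.   93.  103.5 111.2 111.9] [-43.3 -37.2 -36.1]
-135 350 [ 91.   94.5 105.4 110.4 111.3] [-44.2 -37.6 -36.4]
-125 226 [ 93.8  96.4 103.1 106.7 107.2] [-42.7 -38.  -36.7]
-115 238 [ 93.8  96.2 103.4 106.7 107.2] [-42.3 -38.  -36.6]
-105 266 [ 94.2  96.4 103.4 106.7 107.4] [-42.3 -37.8 -36.6]
-95 213 [ 93.5  95.7 101.2 106.1 106.8] [-40.8 -37.6 -36.5]
-85 19 [ 93.7  93.9  96.3  99.6 101.3] [-38.4 -37.6 -36.5]
-65 20 [104.4 105.2 106.2 107.  107.5] [-42.8 -39.4 -37.5]
scene
-155 1 [96.8 96.8 96.8 96.8 96.8] [-45.9 -45.9 -45.9]
-145 10 [ 92.7  93.5 103.2 109.1 109.3] [-47.4 -46.6 -39. ]
-135 17 [ 89.2  94.7 104.4 112.4 113.2] [-47.7 -44.7 -39.7]
-125 13 [ 91.5  96.5 100.  106.4 108.2] [-48.  -44.2 -42.2]
-115 4 [ 96.9  98.  103.5 105.9 106. ] [-46.  -45.2 -42.8]
-105 8 [ 95.4  96.5 101.9 106.4 107. ] [-46.1 -44.6 -42.2]
-95 11 [ 95.1  95.7 102.8 106.2 108.6] [-47.1 -45.2 -40.9]
-85 9 [ 94.6  95.8 102.8 104.8 104.9] [-45.7 -44.7 -40.8]
-75 9 [ 93.2  95.8 103.4 106.2 106.5] [-46.7 -43.4 -41.3]
-65 8 [ 93.3  93.9 102.9 106.8 107.6] [-46.8 -44.9 -42. ]
-55 10 [ 95.6  97.8 101.5 106.4 107.1] [-46.7 -44.3 -42.6]
-45 13 [ 66.7  73.5 100.5 105.6 106.5] [-46.4 -41.7 -32.1]
-35 13 [ 96.4  99.2 103.7 115.9 122.6] [-47.1 -44.1 -32.1]
```

View pics/e1.png

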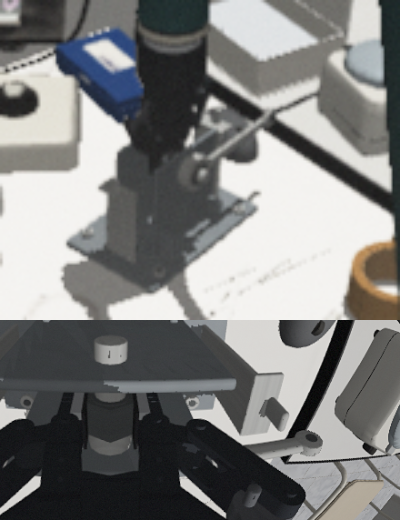

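The spanner's top edge is at 107.2–107.5 mm from y = -65 to -125, so it is level. As a last check I'll hold about a second, then confirm the cover and bystanders.

```bash
python3 -m jog '[[0,0,0,0,0,0,15],[0,0,0,0,0,0,15],[0,0,0,0,0,0,15],[0,0,0,0,0,0,15],[0,0,0,0,0,0,15],[0,0,0,0,0,0,15],[0,0,0,0,0,0,15],[0,0,0,0,0,0,15]]'
python3 - <<'E'
from plan import *
state()
im,d=cap("wrist");P=wcloud(d,p,o["ee_rot"]);q=np.stack([(P-[.6398,-.1084,0])@bx,(P-[.6398,-.1084,0])@by,P[...,2]],-1)*1000
m=(q[...,0]<-32)&(q[...,0]>-46)&(q[...,2]>85)&(q[...,2]<115)
Y=np.arange(-127,-92,5.);t=[np.percentile(q[m&(abs(q[...,1]-y)<2.5)][:,2],96) for y in Y];print("top edge",np.round(t,1),"slope",np.polyfit(Y,t,1)[0].round(4))
im,d=cap("top");P=cloud("top",d);f=np.load("top0.npz");P0=f["P"]
mm=(P[...,0]>.35)&(P[...,0]<.56)&(P[...,1]>0)&(P[...,1]<.3)&(abs(P[...,2]-.04)<.006)
c=P[mm];print("cover top",len(c),np.percentile(c[:,2],[5,50,95]).round(4),cv2.minAreaRect((c[:,:2]*1000).astype(np.float32)))
df=np.abs(im.astype(int)-f["im"].astype(int)).sum(2)
for nm,(x0,y0,x1,y1) in dict(tape=(376,254,421,298),pen=(320,262,372,286),timer=(252,135,288,170),bottle=(294,117,308,133),dish=(268,180,300,214)).items():
    print(nm,"median/95% change",np.median(df[y0:y1,x0:x1]),np.percentile(df[y0:y1,x0:x1],95))
cv2.imwrite("pics/top_e.png",im[...,::-1])
E
```

```text
time: 12.23
position: [0.6389, -0.1097, 0.0821]
ee_rot: [0.994, 0.106, 0.0, 0.001]
contact_force: [1.9, -2.4, 0.2]
width: 0.0229
tilt about bx -0.0013 pinch err bracket mm [0.4, -1.3, 0.8] F [ 1.9 -2.4  0.2] M [-0.36 -0.12 -0.08] w 0.0229
top edge [107.1 107.  107.1 106.8 106.9 107.1 107. ] slope -0.0023
cover top 1673 [0.0366 0.0397 0.0431] ((456.643310546875, 157.1114044189453), (83.9357681274414, 148.5053253173828), 11.856446266174316)
tape median/95% change 87.0 338.0
pen median/95% change 315.0 388.0
timer median/95% change 82.0 95.0
bottle median/95% change 67.0 91.0
dish median/95% change 88.0 197.64999999999986
```

View pics/top_e.png

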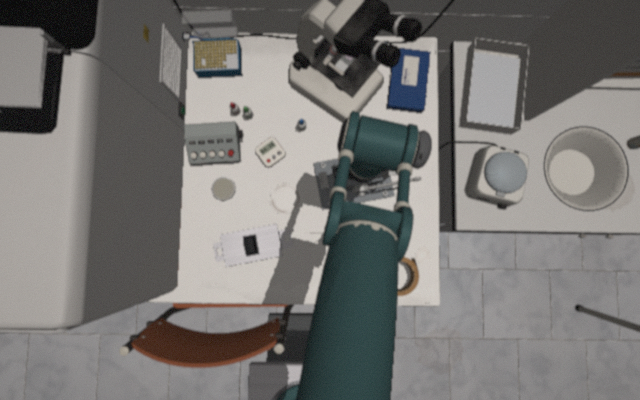

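The top view shows the cover upright on the desk at (250,245), well away from the bracket. Timer, bottle, dish and tape are where they were, the pen is hidden under the arm, and the brightness change comes from exposure and shadow. The grip is steady and the spanner level, so I'm handing in.

```bash
python3 -c "
from bench import env
print(env.hand_in())"
```

```text
the job is handed in; nothing more can be done
None
```

The job is handed in: the cover is off its hooks and standing on the desk, and the gripper is holding the bolt head with the spanner level. The robot clock was at about 12 s of the 61 allowed.

- **Cover:** I lifted it straight up off the hooks and stood it upright at about (0.457, 0.157) m. Its top reads 39.7 mm against 40 mm expected, and it stands well clear of the bracket.
- **Bolt:** I gripped the head across two flats with the fingers tilted 0.24 rad to match the sag, then turned it back about its axis. After holding for a second, the tool tilt was -0.001 rad, and the spanner's top edge was level to about 0.002 rad. The fingers read 22.9 mm (nominal 24), still gripping at 60 N, with a steady contact force of about 3 N.

Checks that disagreed or were incomplete:
- **First spanner fit:** it gave -0.023 rad (wrist camera) and +0.016 rad (scene camera), because those fits mixed in points from the side of the handle. The top-edge reading settled it as level.
- **Head position:** gripping put it about 1.3 mm to the side of my camera estimate, within the calibration error.
- **Bystanders:** the timer, bottle, petri dish and visible part of the tape roll look unmoved by eye. The picture-difference check was no use because exposure and shadows had changed. In the last picture the arm hides the pen and part of the tape roll; the arm stayed high over that area.

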